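# Centre the wobbly lens on its photo pedestal, then release the shutter

### The job

The lens with the red band stands off-centre on its little round pedestal. Nudge it with light taps of the fingertips until it stands in the middle of the pedestal, always keeping it standing there - do not grip, lift, tip or shove it hard, and leave the spare lens, battery and blower alone. Then, with the lens centred, press the red shutter button on the bench down and let it come up again.

Things in the scene. Friction and masses are not known exactly. Their poses are not given: they have to be found in the camera images.
- lens: loose black camera lens with a red band and red front rim on top, about 350 g, upright on its narrow grey rear cap, round, 64 mm tall. From below: rear cap (foot) 34 mm diameter to 10 mm height, knurled focus ring 58 mm diameter from 10 to 30 mm, barrel 50 mm diameter to 64 mm. Pushed at the wide ring it slides; pushed higher it tips easily. Origin: centre of the foot's underside, z up its axis
- pedestal_top (a point): centre of the flat top of the white round pedestal fixed to the bench: top disc 84 mm in diameter, 50 mm above the bench, with a concentric yellow circle at its rim; its foot on the bench is 104 mm in diameter. The lens belongs in the middle of this top. z up
- shutter (a joint): travel of the red shutter button, pressed straight down: 0 when up, 0.006 m when fully down, where its spring pushes back with about 4 N; it springs up again when let go
- shutter_top (a point): centre of the top of the red round shutter button (32 mm in diameter) in its black housing fixed on the bench; it may be on either side of the pedestal
- spare_lens: bystander: loose lens of the same shape with a blue band and blue front rim, standing on the bench, 64 mm tall, 58 mm wide; origin at the centre of its underside
- battery: bystander: loose grey and blue battery pack lying on the bench, 56 x 38 x 20 mm; origin at the centre of its underside
- blower: bystander: loose red rubber bulb blower with black nozzle upward, standing on the bench, 58 mm wide, 90 mm tall; origin at the centre of its underside

How it is judged:
By the outcome, as a careful person would: the job done as asked, in the order asked, and still so for the second after the job is handed in, with the robot touching nothing.
It also fails if it takes over 51 s, if anything falls off the work surface, if the arm or the gripper's body presses on something with over 40 N, if the wrist force passes 120 N, or if a joint passes its speed limit or range.

### The arm

A 6-joint arm with a two-finger parallel gripper is mounted at the origin on the work surface. World frame = base frame: x ahead of the robot, y to its left, z up, the work surface at z = 0. Lengths are in m, angles in rad, forces in N, time in s.
With the tool pointing down it reaches from about 0.3 to 0.85 m from the base axis. Payload 5.4 kg.
Tool frame: the origin (TCP) lies midway between the tips of the shut fingers; the grasp point (between the pads) lies 19 mm behind it; z points along the fingers, y is the line along which they close (so a half turn about z gives the same grasp; the last joint's range is limited). The gripper opens to 85 mm and grips with 20 to 120 N. Pads are 22 mm wide; open, the fingers measure 114 mm over their backs; the gripper's body (76 mm by 85 mm) begins 54 mm behind the grasp point. The pads swing forward as they close: fully open they stand 13 mm farther back than shut.
Start: joints at [-1.315, 0.158, 1.597, -0, 1.386, -0.21], TCP at [0.258, -0.514, 0.231] pointing down, gripper open.
Joint ranges: [-2.91, 2.91], [-0.94, 2.29], [0.18, 2.7], [-1.29, 4.43], [0.17, 2.64], [-3, 3]. Speed limits (rad/s): [2.57, 2.57, 3.14, 3.14, 3.14, 3.14].

### API

Orientations are given as a unit quaternion [x, y, z, w].
In Python, from station import manip gives the robot as it stands. The module is installed in compiled form; this text tells all that it offers.
- The arm moves only by the tool play_rows, never from a script. Its argument "motion" is a list that holds one entry, the list of rows, each a list of 7 numbers: the closure, from 0 (fully open) to 1 (shut), then the shift along the world's x, y, z normalised to -1 to 1, where 1 is 75 cm, then the turn, a rotation vector about the world's x, y, z normalised to -1 to 1, where 1 is 2 rad. A call has 1 to 8 rows; each row is the pose to reach, as a shift and turn from the pose commanded when the call began; what a row does not reach only later rows make up. A row lasts 1/8 s, in which the tool goes at most 62.5 mm and 10.7 degrees, less where a joint would pass 70% of its speed; a pose out of reach is approached as far as the arm can. A call with a number of a shift or a turn outside -1 to 1 is refused whole. A call with a gripper value outside its range is refused whole. The fingers move at their own pace and stop on an object; "grip_force" is the grip in N (left out, the last holds). Time passes only in rows, so rows that repeat a pose let the fingers close. It gives the time, the measured TCP pose, the force, the opening and the grip force at its end, in the units of the state.
- manip.get_obs(): the state, without advancing time (a new reading comes with each control period).
- manip.snapshot(name): name is "scene" or "top"; returns the picture (384x512x3 uint8, blue, green, red); there is no depth.
- manip.camera_info(name): a dict with "vertical_fov" (degrees; the focal length in pixels is half the picture's height over the tangent of half this angle, whatever the lens; pixels are square), "cx", "cy" (the principal point, pixels), "distortion" ([k1, k2, p1, p2, k3] as OpenCV has them; the pictures are not rectified), "R" (3x3) and "t" (3): a world point X has camera coordinates R X + t. Camera axes: x right, y down, z forward; pixel columns grow to the right and rows downward; lengths in m; the calibration is good to about 2 mm. A picture is of the moment at which its call begins. camera_info takes no time and is no camera call.
- manip.job_done(): hands the job in; it is judged then, once.
The state is a dict: "t": time; "joint_pos": joint angles; "joint_vel": joint speeds; "effort": joint torques, N m; "ee_pos": TCP position; "tool_rot": TCP orientation; "ft_force": force on the tool from outside, world axes, zero at the start; "wrist_torque": the same for the moment, N m; "gripper_width": finger opening in m; "gripper_force": force on a finger pad.
Only numpy, scipy, OpenCV 4.12 (cv2) and the standard library are available. Lean on these libraries where they do the work, as an engineer would, in place of code of your own. Each camera call takes 0.05 s, during which the arm holds its last target. There are 200 camera calls.

## Working session

There is one attempt and no reset: what is moved stays moved. The work goes in short steps, Python scripts to look and compute and a tool call to move; the robot and the scene stay as the last step left them, time stands still between calls to the robot, and variables do not carry over. Pictures are saved under pics/ and viewed, at most 10 in all, crops included, and the job is handed in when it is done.

Besides the shell and the picture viewer there is one more tool, called after "Request:" by a JSON object that holds its "api" and its "payload". play_rows: Moves the arm, as the interface text tells. Scaled input: -1 to 1 covers 75 cm each way for a shift and 2 rad each way for a turn. Its arguments: {"type":"object","properties":{"motion":{"type":"array"},"grip_force":{"type":"number"}},"required":["motion"]}

```bash
mkdir -p pics; python3 - <<'E'
from station import manip
import cv2,numpy as np
a=manip.snapshot("scene");b=manip.snapshot("top")
cv2.imwrite("pics/s0.png",a);cv2.imwrite("pics/t0.png",b)
for n in("scene","top"):
    c=manip.camera_info(n);print(n,c["vertical_fov"],c["cx"],c["cy"],c["distortion"],(-np.array(c["R"]).T@np.array(c["t"])).round(3),np.round(c["R"],2).tolist())
o=manip.get_obs();print(o["t"],o["ee_pos"],o["tool_rot"],o["gripper_width"])
E
```

```text
scene 46.75563260654605 259.41133930194076 188.20050716084413 [-0.03013  0.       0.       0.       0.     ] [ 0.903 -0.524  0.811] [[0.87, 0.49, 0.02], [0.39, -0.68, -0.62], [-0.29, 0.54, -0.79]]
top 56.55020072554346 256.03735058365464 190.29738242066796 [-0.02255915  0.          0.          0.          0.        ] [0.543 0.021 0.809] [[0.01, -1.0, 0.05], [-0.99, -0.02, -0.1], [0.1, -0.05, -0.99]]
0.1 [ 0.25809309 -0.51321031  0.23038407] [ 9.73002088e-01  2.30794662e-01 -1.87270277e-05 -8.71735941e-04] 0.08554547161729005
```

View pics/s0.png

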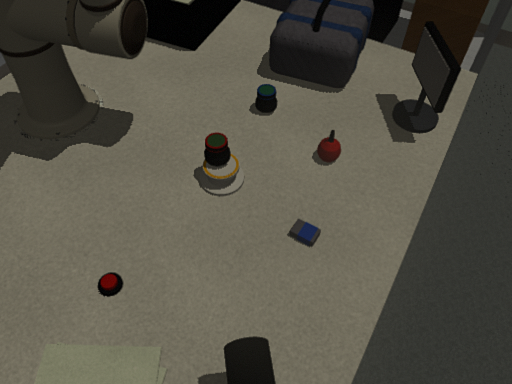

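View pics/t0.png

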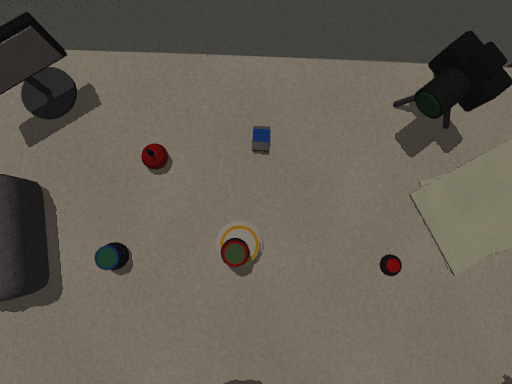

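The scene view shows the red lens at (217,145) on the pedestal with its yellow ring at (221,165), and the button at (110,284). The spare lens is at (266,98), the blower at (329,149) and the battery at (305,232). In the top view the ring is at (240,243), the lens rim at (235,252) and the button at (391,265).

```bash
cat > h.py <<'E'
from station import manip
import cv2,numpy as np
from scipy.optimize import least_squares
def cast(n,px,z):
    c=manip.camera_info(n);f=192/np.tan(np.radians(c["vertical_fov"]/2))
    K=np.array([[f,0,c["cx"]],[0,f,c["cy"]],[0,0,1]])
    u=cv2.undistortPoints(np.float64(px).reshape(-1,1,2),K,np.array(c["distortion"]))[:,0]
    R=np.array(c["R"]);C=-R.T@np.array(c["t"]);d=np.c_[u,np.ones(len(u))]@R
    return C[:2]+d[:,:2]*((z-C[2])/d[:,2])[:,None]
def project(n,X):
    c=manip.camera_info(n);f=192/np.tan(np.radians(c["vertical_fov"]/2))
    K=np.array([[f,0,c["cx"]],[0,f,c["cy"]],[0,0,1]])
    return cv2.projectPoints(np.float64([X]),cv2.Rodrigues(np.array(c["R"]))[0],np.array(c["t"]),K,np.array(c["distortion"]))[0].ravel()
def circ(p):
    r=least_squares(lambda q:np.hypot(*(p-q[:2]).T)-q[2],[*p.mean(0),.03],loss="soft_l1",f_scale=.001).x
    return r.round(4)
def near(n,m,X,r):
    ys,xs=np.nonzero(m);p=np.c_[xs,ys].astype(float)
    return p[np.hypot(*(p-project(n,X)).T)<r]
def masks(im):
    h=cv2.cvtColor(im,cv2.COLOR_BGR2HSV);H,S,V=cv2.split(h)
    return dict(red=((H<8)|(H>172))&(S>140)&(V>60),yel=(H>14)&(H<32)&(S>120)&(V>90),green=(H>35)&(H<90)&(S>40)&(V>30))
E
python3 - <<'E'
from h import *
P0=cast("top",[[240,243]],.05)[0];L0=cast("top",[[235,252]],.114)[0];B0=cast("top",[[391,265]],.03)[0]
print(P0,L0,B0)
for n,f in(("top","t0"),("scene","s0")):
    im=cv2.imread(f"pics/{f}.png");m=masks(im)
    y=near(n,m["yel"],[*P0,.05],32);print(n,"ped",circ(cast(n,y,.05)),len(y))
    for k in("red","green"):
        r=near(n,m[k],[*L0,.11],20)
        mm=np.zeros(im.shape[:2],np.uint8);mm[r[:,1].astype(int),r[:,0].astype(int)]=1
        p=cast(n,r,.114);print(k,len(r),p.mean(0).round(4),circ(p),r.min(0),r.max(0))
    r=near(n,m["red"],[*B0,.03],20);print("btn px",r.mean(0),len(r),cast(n,[r.mean(0)],.03),cast(n,[r.mean(0)],.02))
    c=project(n,[*P0,.08]).astype(int);q=im[c[1]-32:c[1]+32,c[0]-32:c[0]+32]
    cv2.imwrite(f"pics/c_{n}.png",cv2.resize(q,(384,384),interpolation=0))
a=cv2.imread("pics/c_top.png");b=cv2.imread("pics/c_scene.png");cv2.imwrite("pics/c0.png",np.hstack([a,b]))
E
```

```text
[0.50974768 0.01805287] [0.4953136  0.02755294] [ 0.46486312 -0.31423704]
top ped [0.5062 0.0202 0.0377] 206
red 195 [0.4934 0.0285] [0.4929 0.0286 0.0225] [222. 241.] [247. 266.]
green 290 [0.4929 0.0288] [0.4929 0.0288 0.0129] [225. 244.] [243. 262.]
btn px [392.8490566 265.1509434] 159 [[ 0.46456305 -0.31839909]] [[ 0.46355303 -0.32275647]]
scene ped [0.5081 0.0198 0.038 ] 150
red 79 [0.4947 0.0271] [0.4943 0.0283 0.0219] [205. 133.] [226. 147.]
green 152 [0.4944 0.0284] [0.4943 0.0284 0.0126] [208. 135.] [224. 145.]
btn px [108.41111111 280.63333333] 180 [[ 0.47149965 -0.32472862]] [[ 0.46597211 -0.32217545]]
```

View pics/c0.png

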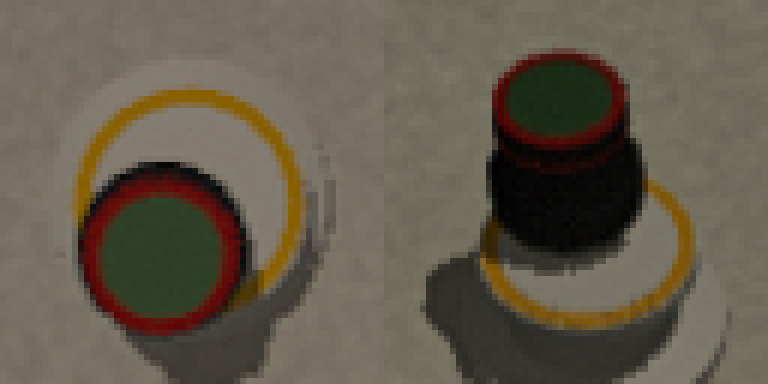

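Relative to the pedestal centre the lens is at about (-13.5, +8.5) mm, and both views agree on that. The crop shows the rim centred at about (162,255) and the yellow ring at about (190,195). I'll go to a point above and behind the lens, with the gripper shut and yawed so its narrow face pushes.

Request:
{"api": "play_rows", "payload": {"motion": [[[1,0.026,0.09,0,0,0,0.1],[1,0.053,0.18,0,0,0,0.2],[1,0.08,0.27,0,0,0,0.29],[1,0.107,0.36,0,0,0,0.38],[1,0.133,0.44,0,0,0,0.47],[1,0.16,0.52,0,0,0,0.56],[1,0.187,0.6,0,0,0,0.65],[1,0.213,0.68,0,0,0,0.74]]]}}

```text
t: 1.1
ee_pos: [0.4073, -0.0345, 0.2312]
tool_rot: [0.561, 0.828, 0.0, 0.0]
ft_force: [0.8, -0.5, -0.4]
gripper_width: 0.0
gripper_force: 0.0
```

```bash
cat > plan.py <<'E'
from h import *
from scipy.spatial.transform import Rotation as Ro
def plan(target,ang,tilt,s=-1):
    "tilted tool, tip leading along direction ang (rad), tool x = s*d"
    o=manip.get_obs();d=np.array([np.cos(ang),np.sin(ang),0]);u=np.array([0,0,1.])
    z=d*np.sin(tilt)-u*np.cos(tilt);x=s*(d*np.cos(tilt)+u*np.sin(tilt))
    T=Ro.from_matrix(np.c_[x,np.cross(z,x),z]);rv=(T*Ro.from_quat(o["tool_rot"]).inv()).as_rotvec()
    print("t",round(o["t"],2),"pos",o["ee_pos"].round(4),"shift/0.75",((np.array(target)-o["ee_pos"])/.75).round(4),"turn/2",(rv/2).round(4),"F",np.round(o["ft_force"],1),"q",np.round(o["joint_pos"],2))
E
python3 -c "
from plan import *
plan([.437,.064,.15],np.arctan2(-8.5,13.5),.17)"
```

```text
t 1.1 pos [ 0.4073 -0.0345  0.2312] shift/0.75 [ 0.0396  0.1313 -0.1083] turn/2 [-0.0663 -0.055   0.3134] F [ 0.8 -0.5 -0.4] q [-0.38 -0.3   2.03 -0.    1.41 -0.76]
```

Request:
{"api": "play_rows", "payload": {"motion": [[[1,0.01,0.04,0,-0.01,-0.01,0.06],[1,0.015,0.07,-0.02,-0.02,-0.02,0.12],[1,0.02,0.09,-0.04,-0.03,-0.03,0.18],[1,0.02,0.1,-0.06,-0.05,-0.04,0.24],[1,0.02,0.1,-0.08,-0.06,-0.05,0.27],[1,0.02,0.1,-0.08,-0.06,-0.05,0.28],[1,0.02,0.1,-0.08,-0.06,-0.05,0.28]]]}}

```text
t: 1.98
ee_pos: [0.4226, 0.0383, 0.1719]
tool_rot: [0.312, 0.947, -0.021, 0.074]
ft_force: [-0.6, -0.7, -0.1]
gripper_width: -0.0002
gripper_force: 0.0
```

```bash
python3 -c "
from plan import *
plan([.437,.064,.063],np.arctan2(-8.5,13.5),.17)"
```

```text
t 1.98 pos [0.4226 0.0383 0.1719] shift/0.75 [ 0.0193  0.0343 -0.1452] turn/2 [-0.007  -0.0047  0.0366] F [-0.6 -0.7 -0.1] q [-0.15 -0.3   2.16 -0.07  1.15 -1.06]
```

Request:
{"api": "play_rows", "payload": {"motion": [[[1,0.02,0.033,0,-0.007,-0.005,0.037],[1,0.02,0.033,-0.05,-0.007,-0.005,0.037],[1,0.02,0.033,-0.1,-0.007,-0.005,0.037],[1,0.02,0.033,-0.145,-0.007,-0.005,0.037],[1,0.02,0.033,-0.145,-0.007,-0.005,0.037]]]}}

```text
t: 2.6
ee_pos: [0.4355, 0.0631, 0.0608]
tool_rot: [0.276, 0.958, -0.024, 0.079]
ft_force: [0.1, 1.0, -0.5]
gripper_width: 0.0001
gripper_force: 0.0
```

```bash
python3 - <<'E'
from plan import *
plan([.4597,.0498,.063],np.arctan2(-8.5,13.5),.17)
ims=[]
for n in("top","scene"):
    im=manip.snapshot(n);c=project(n,[.48,.035,.08]).astype(int);q=im[c[1]-45:c[1]+45,c[0]-45:c[0]+45]
    ims.append(cv2.resize(q,(390,390),interpolation=cv2.INTER_CUBIC))
cv2.imwrite("pics/c1.png",np.hstack(ims))
E
```

```text
t 2.6 pos [0.4355 0.0631 0.0608] shift/0.75 [ 0.0323 -0.0177  0.0029] turn/2 [-0.0002 -0.0025 -0.0003] F [ 0.1  1.  -0.5] q [-0.08 -0.07  2.21 -0.1   0.86 -1.02]
```

View pics/c1.png

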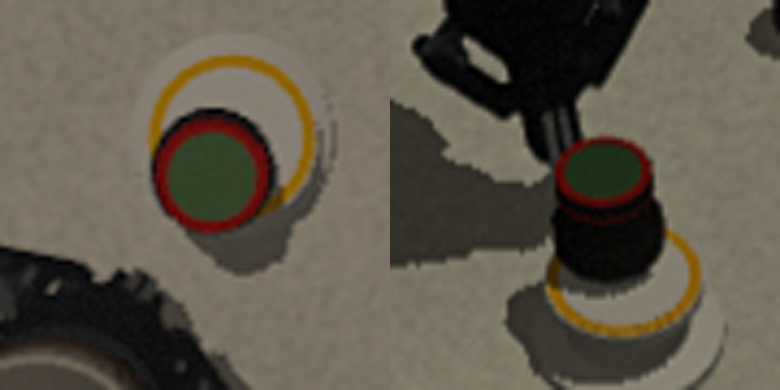

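The tilted tip is behind the lens and low, and both views still show the lens and the ring. Next is a slow approach and a small first tap.

Request:
{"api": "play_rows", "payload": {"motion": [[[1,0.008,-0.005,0.002,0,0,0],[1,0.016,-0.01,0.002,0,0,0],[1,0.023,-0.0145,0.002,0,0,0],[1,0.027,-0.017,0.002,0,0,0],[1,0.029,-0.0183,0.002,0,0,0],[1,0.031,-0.0196,0.002,0,0,0],[1,0.033,-0.0209,0.002,0,0,0],[1,0.035,-0.0222,0.002,0,0,0]]]}}

```text
t: 3.7
ee_pos: [0.4622, 0.0472, 0.0636]
tool_rot: [0.275, 0.958, -0.023, 0.08]
ft_force: [-5.0, 2.6, 5.2]
gripper_width: 0.0001
gripper_force: 2.9
```

```bash
cat > meas.py <<'E'
from plan import *
P={};o=manip.get_obs();print("t",round(o["t"],2),o["ee_pos"].round(4),"F",o["ft_force"].round(1))
for n,ped in(("top",[.5062,.0202]),("scene",[.5081,.0198])):
    im=manip.snapshot(n);m=masks(im)
    for k in("green","red"):
        r=near(n,m[k],[.5,.024,.114],26)
        if len(r)>20:
            p=cast(n,r,.114);c=circ(p);print(n,k,len(r),"offset mm",((c[:2]-ped)*1000).round(1),"r",c[2])
E
python3 meas.py
```

```text
t 3.7 [0.4622 0.0472 0.0636] F [-5.   2.6  5.2]
top green 288 offset mm [-11.2   7.2] r 0.0129
top red 196 offset mm [-11.1   7. ] r 0.0225
scene green 154 offset mm [-11.3   7. ] r 0.0127
scene red 93 offset mm [-11.1   6.8] r 0.022
```

Request:
{"api": "play_rows", "payload": {"motion": [[[1,0,0,0,0,0,0],[1,0,0,0,0,0,0]]]}}

```text
t: 4.05
ee_pos: [0.4625, 0.047, 0.0637]
tool_rot: [0.275, 0.958, -0.023, 0.081]
ft_force: [-4.4, 2.9, 3.6]
gripper_width: -0.0002
gripper_force: 2.7
```

```bash
python3 meas.py
```

```text
t 4.05 [0.4625 0.047  0.0637] F [-4.4  2.9  3.6]
top green 287 offset mm [-10.9   6.9] r 0.0128
top red 200 offset mm [-10.7   6.8] r 0.0226
scene green 156 offset mm [-11.3   6.9] r 0.0127
scene red 94 offset mm [-11.1   6.9] r 0.022
```

The lens slid cleanly 2.8 mm. There is a standing force of about 5 N at rest, so I'll back off, go a little lower and tap again.

Request:
{"api": "play_rows", "payload": {"motion": [[[1,-0.004,0.0025,0,0,0,0],[1,-0.008,0.005,0,0,0,0],[1,-0.008,0.005,-0.005,0,0,0],[1,-0.008,0.005,-0.005,0,0,0]]]}}

```text
t: 4.65
ee_pos: [0.4572, 0.0503, 0.0599]
tool_rot: [0.275, 0.958, -0.024, 0.081]
ft_force: [-0.0, 0.5, -0.7]
gripper_width: -0.0002
gripper_force: 0.0
```

```bash
python3 meas.py
```

```text
t 4.65 [0.4572 0.0503 0.0599] F [-0.   0.5 -0.7]
top green 288 offset mm [-10.8   6.9] r 0.0129
top red 196 offset mm [-10.6   6.8] r 0.0226
scene green 154 offset mm [-11.3   7. ] r 0.0127
scene red 90 offset mm [-11.2   6.8] r 0.0221
```

Request:
{"api": "play_rows", "payload": {"motion": [[[1,0.004,-0.0025,0,0,0,0],[1,0.0065,-0.004,0,0,0,0],[1,0.008,-0.005,0,0,0,0],[1,0.0095,-0.006,0,0,0,0],[1,0.011,-0.007,0,0,0,0],[1,0.0125,-0.0078,0,0,0,0],[1,0.014,-0.0088,0,0,0,0]]]}}

```text
t: 5.62
ee_pos: [0.467, 0.0442, 0.06]
tool_rot: [0.275, 0.958, -0.023, 0.08]
ft_force: [-4.8, 2.4, 4.7]
gripper_width: 0.0003
gripper_force: 2.8
```

```bash
python3 meas.py
```

```text
t 5.62 [0.467  0.0442 0.06  ] F [-4.8  2.4  4.7]
top green 288 offset mm [-6.7  4. ] r 0.0129
top red 193 offset mm [-6.3  3.9] r 0.0226
scene green 156 offset mm [-6.9  4.2] r 0.0127
scene red 89 offset mm [-6.4  3.9] r 0.0221
```

Request:
{"api": "play_rows", "payload": {"motion": [[[1,0.0015,-0.0009,0,0,0,0],[1,0.003,-0.0018,0,0,0,0],[1,0.0045,-0.0027,0,0,0,0],[1,0.006,-0.0036,0,0,0,0],[1,0.002,-0.0012,0,0,0,0],[1,-0.002,0.0012,0,0,0,0],[1,-0.002,0.0012,0,0,0,0]]]}}

```text
t: 6.6
ee_pos: [0.4664, 0.0447, 0.0603]
tool_rot: [0.275, 0.958, -0.023, 0.082]
ft_force: [1.3, -0.4, -0.5]
gripper_width: -0.0002
gripper_force: 0.0
```

```bash
python3 meas.py
```

```text
t 6.6 [0.4664 0.0447 0.0603] F [ 1.3 -0.4 -0.5]
top green 284 offset mm [-1.6  1.1] r 0.0128
top red 197 offset mm [-1.5  1. ] r 0.0225
scene green 157 offset mm [-2.2  1.3] r 0.0126
scene red 93 offset mm [-2.   1.1] r 0.0219
```

Request:
{"api": "play_rows", "payload": {"motion": [[[1,0.004,-0.0025,0,0,0,0],[1,0.007,-0.0043,0,0,0,0],[1,0.0085,-0.0052,0,0,0,0],[1,0.0095,-0.0058,0,0,0,0],[1,0.0102,-0.0063,0,0,0,0],[1,0.004,-0.0025,0,0,0,0],[1,-0.01,0.006,0,0,0,0],[1,-0.025,0.016,0,0,0,0]]]}}

```text
t: 7.7
ee_pos: [0.4469, 0.057, 0.0602]
tool_rot: [0.276, 0.958, -0.024, 0.082]
ft_force: [0.3, 0.4, -0.4]
gripper_width: -0.0003
gripper_force: 0.0
```

```bash
cat >> meas.py <<'E'
    y=near(n,m["yel"],[.507,.02,.05],32);p=cast(n,y,.05)
    q=least_squares(lambda q:np.hypot(*(p-q[:2]).T)-.038,[.507,.02],loss="soft_l1",f_scale=.001).x
    print(n,"ped again",circ(p),q.round(4),len(y))
    w=project(n,[.507,.02,.08]).astype(int);v=cv2.resize(im[w[1]-36:w[1]+36,w[0]-36:w[0]+36],(390,390),interpolation=cv2.INTER_CUBIC);P[n]=v
cv2.imwrite("pics/m_%d.png"%(o["t"]*100),np.hstack(list(P.values())));print("pics/m_%d.png"%(o["t"]*100))
E
python3 meas.py; cp $(ls -t pics/m_*|head -1) pics/c2.png
```

```text
t 7.7 [0.4469 0.057  0.0602] F [ 0.3  0.4 -0.4]
top green 290 offset mm [-0.1  0.2] r 0.0129
top red 190 offset mm [0.  0.1] r 0.0226
top ped again [0.5063 0.02   0.0377] [0.5062 0.0199] 256
scene green 160 offset mm [-0.5  0.4] r 0.0128
scene red 90 offset mm [-0.6  0.2] r 0.0221
scene ped again [0.5079 0.0199 0.0382] [0.5081 0.0198] 128
pics/m_770.png
```

View pics/c2.png

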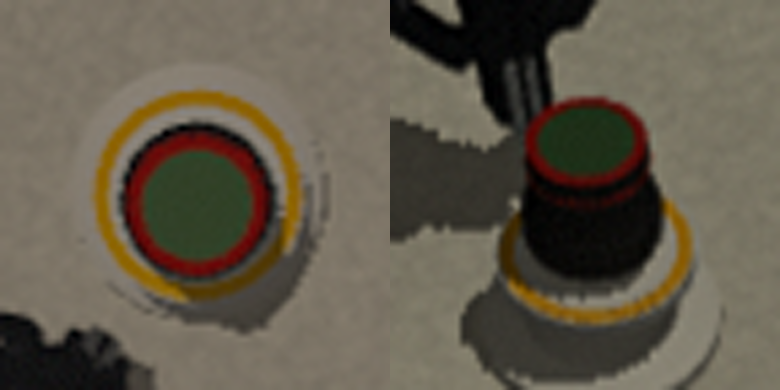

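The lens is centred to about 0.5 mm: in the top crop the rim centre (195,200) sits at the ring centre (198,195). Next I lift clear and move over the button.

Request:
{"api": "play_rows", "payload": {"motion": [[[1,-0.01,0.006,0.05,0,0,0],[1,-0.01,0.006,0.12,0,0,0],[1,-0.01,0.006,0.19,0,0,0],[1,-0.005,-0.05,0.2,0,0,0],[1,0.0,-0.13,0.2,0,0,0],[1,0.01,-0.21,0.2,0,0,0],[1,0.02,-0.29,0.2,0,0,0],[1,0.024,-0.37,0.2,0,0,0]]]}}

```text
t: 8.8
ee_pos: [0.4658, -0.223, 0.2106]
tool_rot: [0.275, 0.957, -0.024, 0.082]
ft_force: [0.4, 0.1, 0.8]
gripper_width: 0.0001
gripper_force: 0.0
```

```bash
python3 -c "
from plan import *
plan([.465,-.3225,.06],np.arctan2(-8.5,13.5),0)"
```

```text
t 8.8 pos [ 0.4658 -0.223   0.2106] shift/0.75 [-0.001  -0.1327 -0.2008] turn/2 [ 0.0456  0.0726 -0.0008] F [0.4 0.1 0.8] q [-0.69 -0.11  1.92  0.02  1.16 -1.71]
```

Request:
{"api": "play_rows", "payload": {"motion": [[[1,0,-0.05,0,0.02,0.03,0],[1,0,-0.1,0,0.045,0.07,0],[1,-0.001,-0.132,-0.04,0.046,0.073,0],[1,-0.001,-0.132,-0.1,0.046,0.073,0],[1,-0.001,-0.132,-0.16,0.046,0.073,0],[1,-0.001,-0.132,-0.2,0.046,0.073,0],[1,-0.001,-0.132,-0.2,0.046,0.073,0]]]}}

```text
t: 9.68
ee_pos: [0.4633, -0.3181, 0.0577]
tool_rot: [0.276, 0.961, 0.002, -0.004]
ft_force: [0.7, -0.2, 0.2]
gripper_width: -0.0004
gripper_force: 0.0
```

```bash
python3 - <<'E'
from plan import *
plan([.465,-.3225,.012],np.arctan2(-8.5,13.5),0)
ims=[]
for n in("top","scene"):
    im=manip.snapshot(n);c=project(n,[.465,-.3225,.03]).astype(int);q=im[c[1]-40:c[1]+40,c[0]-40:c[0]+40]
    ims.append(cv2.resize(q,(390,390),interpolation=cv2.INTER_CUBIC))
cv2.imwrite("pics/c3.png",np.hstack(ims))
E
```

```text
t 9.68 pos [ 0.4633 -0.3181  0.0577] shift/0.75 [ 0.0023 -0.0059 -0.0609] turn/2 [-0.0029 -0.003  -0.0009] F [ 0.7 -0.2  0.2] q [-0.82  0.33  1.76 -0.    1.06 -1.83]
```

View pics/c3.png

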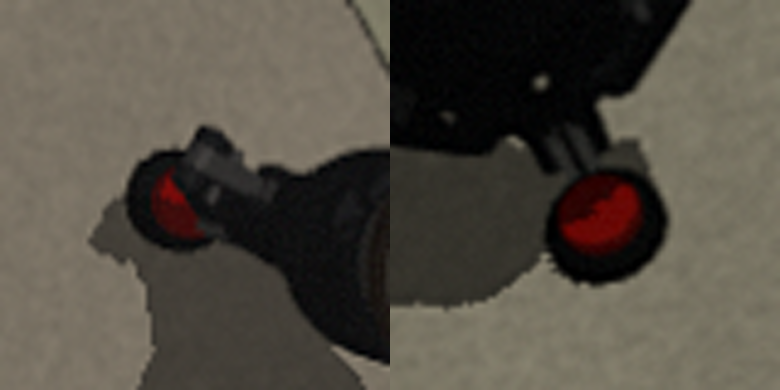

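The tip is above the button, whose red cap shows at (175,200) in the top crop and (600,215) in the scene crop. I'll descend slowly while watching the force.

Request:
{"api": "play_rows", "payload": {"motion": [[[1,0.002,-0.006,0,0,0,0],[1,0.002,-0.006,-0.02,0,0,0],[1,0.002,-0.006,-0.035,0,0,0],[1,0.002,-0.006,-0.043,0,0,0],[1,0.002,-0.006,-0.043,0,0,0]]]}}

```text
t: 10.4
ee_pos: [0.466, -0.3238, 0.0271]
tool_rot: [0.276, 0.961, 0.001, -0.002]
ft_force: [-0.0, 0.3, -0.3]
gripper_width: 0.0
gripper_force: 0.0
```

Request:
{"api": "play_rows", "payload": {"motion": [[[1,0,0,-0.003,0,0,0],[1,0,0,-0.003,0,0,0]]]}}

```text
t: 10.65
ee_pos: [0.4666, -0.3245, 0.0259]
tool_rot: [0.276, 0.961, 0.0, -0.001]
ft_force: [0.1, -0.2, -0.1]
gripper_width: 0.0001
gripper_force: 0.0
```

Request:
{"api": "play_rows", "payload": {"motion": [[[1,0,0,-0.003,0,0,0],[1,0,0,-0.003,0,0,0]]]}}

```text
t: 10.9
ee_pos: [0.4664, -0.3243, 0.0235]
tool_rot: [0.276, 0.961, 0.001, -0.001]
ft_force: [0.2, 0.0, 0.0]
gripper_width: 0.0001
gripper_force: 0.0
```

Request:
{"api": "play_rows", "payload": {"motion": [[[1,-0.001,0.002,-0.003,0,0,0],[1,-0.001,0.002,-0.005,0,0,0],[1,-0.001,0.002,-0.005,0,0,0]]]}}

```text
t: 11.28
ee_pos: [0.4659, -0.323, 0.02]
tool_rot: [0.276, 0.961, 0.0, -0.001]
ft_force: [0.3, -0.1, 2.8]
gripper_width: 0.0001
gripper_force: 1.0
```

Request:
{"api": "play_rows", "payload": {"motion": [[[1,0,0,-0.003,0,0,0],[1,0,0,-0.003,0,0,0]]]}}

```text
t: 11.52
ee_pos: [0.4659, -0.323, 0.0176]
tool_rot: [0.276, 0.961, 0.0, -0.001]
ft_force: [0.1, 0.2, 3.5]
gripper_width: 0.0
gripper_force: 1.5
```

Request:
{"api": "play_rows", "payload": {"motion": [[[1,0,0,-0.003,0,0,0],[1,0,0,-0.003,0,0,0]]]}}

```text
t: 11.78
ee_pos: [0.4659, -0.3231, 0.016]
tool_rot: [0.276, 0.961, 0.0, -0.001]
ft_force: [-1.2, 1.8, 9.2]
gripper_width: 0.0002
gripper_force: 4.1
```

The force jumps to 9 N near the 4 N spring point, so the button is at its stop. I'll press slightly more, hold, then release and lift away.

Request:
{"api": "play_rows", "payload": {"motion": [[[1,0,0,-0.001,0,0,0],[1,0,0,-0.001,0,0,0]]]}}

```text
t: 12.02
ee_pos: [0.466, -0.3231, 0.0159]
tool_rot: [0.276, 0.961, 0.0, -0.001]
ft_force: [-2.8, 3.1, 14.2]
gripper_width: -0.0001
gripper_force: 6.5
```

Request:
{"api": "play_rows", "payload": {"motion": [[[1,0,0,0.004,0,0,0],[1,0,0,0.012,0,0,0],[1,0,0,0.04,0,0,0],[1,0,0,0.1,0,0,0],[1,0,0,0.17,0,0,0],[1,-0.05,-0.06,0.22,0,0,0],[1,-0.1,-0.12,0.22,0,0,0],[1,-0.1,-0.12,0.22,0,0,0]]]}}

```text
t: 13.02
ee_pos: [0.3882, -0.4156, 0.18]
tool_rot: [0.279, 0.96, -0.0, -0.001]
ft_force: [-0.7, 0.9, 0.1]
gripper_width: -0.0002
gripper_force: 0.0
```

```bash
python3 meas.py; python3 -c "
from h import *
cv2.imwrite('pics/end.png',manip.snapshot('scene'))"
```

```text
t 13.03 [ 0.3882 -0.4156  0.18  ] F [-0.7  0.9  0.1]
top green 289 offset mm [-0.2  0.3] r 0.0129
top red 194 offset mm [0.  0.2] r 0.0225
top ped again [0.5062 0.02   0.0377] [0.5061 0.0199] 252
scene green 160 offset mm [-0.5  0.4] r 0.0128
scene red 87 offset mm [-0.6  0.2] r 0.0221
scene ped again [0.5075 0.0199 0.0385] [0.5081 0.0197] 127
pics/m_1302.png
```

View pics/end.png

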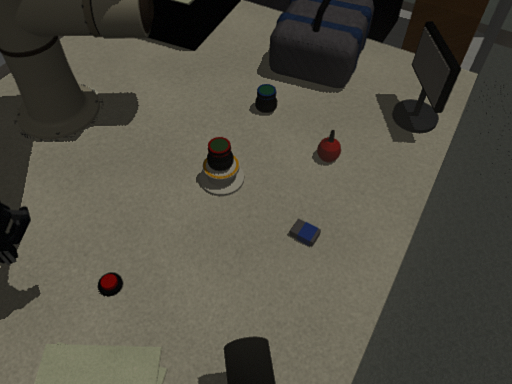

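The end picture shows the lens upright in the middle of the pedestal at (220,155). The button is up again at (110,284), the spare lens, battery and blower have not moved, and the gripper is clear.

```bash
python3 -c "
from station import manip
print(manip.job_done())"
```

```text
the job is handed in; nothing more can be done
None
```

The lens stands upright within about 0.7 mm of the pedestal's centre by the camera, the shutter button was then pressed to its stop and came back up, and the job was handed in at about 13 s.

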